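# Prop the lever-lid bin open and put the tuning knob away

## Robot

A 6-joint arm with a two-finger parallel gripper is mounted at the origin on the work surface. World frame = base frame: x ahead of the robot, y to its left, z up, the work surface at z = 0. Lengths are in m, angles in rad, forces in N, time in s.
With the tool pointing down it reaches from about 0.275 to 0.85 m from the base axis. Payload 19 kg.
Tool frame: the origin (TCP) lies midway between the tips of the shut fingers; the grasp point (between the pads) lies robot.grasp_offset behind it (robot.grasp_offset is the distance from the TCP to the grasp point, in m); z points along the fingers, y is the line along which they close (so a half turn about z gives the same grasp; the last joint's range is limited). The gripper opens to 85 mm and grips with 20 to 120 N. Pads are 22 mm wide; open, the fingers measure 114 mm over their backs; the gripper's body (76 mm by 85 mm) begins 54 mm behind the grasp point. The pads swing forward as they close: fully open they stand 13 mm farther back than shut.
Start: joints at [-1.349, 0.15, 1.437, -0, 1.554, -0.134], TCP at [0.2, -0.539, 0.231] pointing down, gripper open.
Joint ranges: [-2.8, 2.8], [-0.68, 2.1], [0.12, 2.68], [-1.39, 4.53], [0.16, 2.79], [-2.81, 2.81]. Speed limits (rad/s): [1.89, 1.89, 2.22, 3.01, 3.01, 3.01].

## Interface

Orientations are given as a rotation vector (axis times angle).
In Python, from station import robot gives the robot as it stands.
- The arm moves only by the tool drive_tool, never from a script. Its argument "increments" is a list of rows, each a list of 3 entries, a list of its own where there are three numbers: the shift along the world's x, y, z in m, then the turn, a rotation vector about the world's x, y, z in rad, then the opening, from -1 (shut) to 1 (fully open), so that 0 is half open. A call has exactly 8 rows; each row is the pose to reach, as a shift and turn from the pose commanded when the call began; what a row does not reach only later rows make up. A row lasts 1/8 s, in which the tool goes at most 62.5 mm and 10.7 degrees, less where a joint would pass 70% of its speed; a pose out of reach is approached as far as the arm can. A call with a gripper value outside its range is refused whole. The fingers move at their own pace and stop on an object; the grip force is fixed at half the most. Time passes only in rows, so rows that repeat a pose let the fingers close, or fill a call up. It gives the time, the measured TCP pose, the force, the opening and the grip force at its end, in the units of the state.
- robot.read_state(): the state, without advancing time (a new reading comes with each control period).
- robot.camera(name): name is "scene" or "top" or "wrist"; returns a dict with "pixels" (420x560x3 uint8, blue, green, red), "range_z" (420x560 float32, m along the optical axis (not along the pixel's ray), 0 where there is no reading), "fovy" (degrees; the focal length in pixels is half the picture's height over the tangent of half this angle, whatever the lens; pixels are square), "cx", "cy" (the principal point, pixels), "extrinsics" (4x4, takes a point from world to camera coordinates); the wrist camera has in their place "mount" (4x4, takes a point from camera to tool coordinates, whose origin is the TCP and whose axes are the flange's). Camera axes: x right, y up, looking along -z (the intrinsics and any distortion apply to the point x, -y, -z); pixel columns grow to the right and rows downward; lengths in m; the calibration is good to about 2 mm. A picture is of the moment at which its call begins: read the wrist's pose just before it.
- robot.job_done(): hands the job in; it is judged then, once.
The state is a dict: "t": time; "qpos": joint angles; "qd": joint speeds; "joint_efforts": joint torques, N m; "tool_pos": TCP position; "tcp_rot": TCP orientation; "contact_force": force on the tool from outside, world axes, zero at the start; "wrist_torque": the same for the moment, N m; "width": finger opening in m; "grasp_force": force on a finger pad.
Only numpy, scipy, OpenCV 4.12 (cv2) and the standard library are available. Lean on these libraries where they do the work, as an engineer would, in place of code of your own. Each camera call takes 0.05 s, during which the arm holds its last target. There are 200 camera calls.

## Task

Put the loose chrome tuning knob away in the sloping lever-lid bin. You have one hand only, so lift the two identical yellow battery cases to feel which one is full, stand the full one on the bin's side lever so that its weight alone holds the lid up, put the knob inside under the raised lid, then take the case off the lever so that the lid closes. Finish with both cases standing upright on the desk, never tip a case over, and leave the other things on the desk where they are.

Things in the scene. Friction and masses are not known exactly. Their poses are not given: they have to be found in the camera images.
- bin: grey parts bin fixed to the desk, 150 mm deep (own x), 170 wide (own y). Low front wall (own -x, facing the robot) 30 mm high, rear wall 80 mm, sides sloping between; floor 6 mm thick. Origin: centre of the underside; own +x to the rear, +y to the lever side. Inside clear from x = -71 to +75 and y = -81 to +81 mm.
- hinge (a point): middle of the lid's hinge line, on top of the bin's rear wall: own (78, 0, 82) mm of the bin, axes of the bin. The fully raised lid stands up and forward from here at only 43 degrees, so it overhangs most of the mouth and a hand pointing straight down strikes it; a hand tilted about 40 degrees, fingers pointing down and to the rear (bin's +x), goes in over the low front wall.
- lid (a joint): aluminium lid, 176 mm wide, 167 mm from hinge to front edge. Rad: 0 closed (slopes down 18 degrees to the front), 1.07 fully raised, its front edge then about 197 mm above the desk and 43 mm in front (own -x) of the bin's origin. Linked to the lever (4.1 rad of lid to 1 rad of lever); it falls shut when nothing holds the lever down.
- lever (a joint): steel lever along the bin's own +y side, pivoted at the bin's own (5, 99, 45) mm. Rad: 0 up, 0.26 fully down (lid raised). Pressing its front end, the paddle, down raises the lid. The paddle needs about 3 to 3.5 N to go down and stay down; it is damped and takes about 1 to 2 s to sink or to come back up.
- paddle (a point): centre of the flat rubber top of the lever's paddle, 150 mm along the bin's x by 100 mm along its y, with a 4 mm lip at its front edge. Up, it slopes 7.5 degrees up to the front and this point is about 66 mm above the desk; pressed, 7.5 degrees down and about 35 mm. A case stands on it with its length along the bin's x. Its axes are the bin's, tipped by the lever's turn.
- case_a: yellow plastic battery case, 120 mm long (own x), 56 wide (own y), 44 high, snap latch on the -x end; grip it across the 56 mm. Origin: centre of the underside, z up. One case is full (0.47 to 0.63 kg) and holds the paddle down, the other is empty (0.07 to 0.13 kg) and does not; nothing shows which.
- case_b: the other yellow battery case, identical in looks, 120 mm long (own x), 56 wide (own y), 44 high, snap latch on the -x end; grip it across the 56 mm. Origin: centre of the underside, z up. 
- knob: loose chrome tuning knob standing on the desk, a plain round drum 38 mm in diameter (a 41 mm skirt round the lowest 4 mm is for the looks only) and 30 mm high, 0.09 kg. Origin: centre of the underside, z up.
- mug: white ceramic mug, 80 mm across, 95 high; leave alone. Origin: centre of the underside
- transceiver: grey handheld transceiver lying on its back, 120 by 58 by 34 mm, with a stub antenna; leave alone. Origin: centre of the underside
- screwdriver: screwdriver lying on the desk, 190 mm long; leave alone
- jar: glass jar with a cap, 54 mm across, 70 high; leave alone. Origin: centre of the underside
Mind the look-alikes: they are no part of the job. Leave any green or red look-alike of the knob alone.

How it is judged:
On the way, in this order (a step that is already met when the one before it is completed fails the run):
1. a battery case on the paddle holds the lid raised (lid above 0.95 rad) with the robot's hand touching nothing (value of joint lid above 0.95 rad and contact force between the fingers and anything else below 0.2 N and distance between any of case_a, case_b and paddle below 0.06 m), for 0.2 s.
2. the knob lies inside the bin, let go, while the lid is still raised (x of knob in the frame of bin between -0.072 and 0.076 m and y of knob in the frame of bin between -0.082 and 0.082 m and z of knob in the frame of bin below 0.03 m and value of joint lid above 0.9 rad and contact force between the fingers and knob below 0.1 N), for 0.2 s.
At the end, for the whole second after the job is handed in: the lid is closed (below 0.06 rad), the knob lies at rest inside the bin, and both battery cases stand at rest and upright (within 0.1 rad) on the desk, off the lever (x of knob in the frame of bin between -0.072 and 0.076 m and y of knob in the frame of bin between -0.082 and 0.082 m and z of knob in the frame of bin below 0.03 m and height (world z) of each of case_a, case_b below 0.008 m and angle between each of case_a, case_b's own z axis and vertical below 0.1 rad and linear speed of each of case_a, case_b below 0.02 m/s and value of joint lid below 0.06 rad and linear speed of knob below 0.03 m/s); the robot touches nothing.
It fails at once if a bystander (mug, transceiver, screwdriver, jar) is moved by more than 30 mm (distance of any of mug, transceiver, screwdriver, jar from where it was at the start of the episode above 0.03 m).
It fails at once if a battery case is tipped over (tilted by more than 0.8 rad) (angle between any of case_a, case_b's own z axis and vertical above 0.8 rad).
It also fails if it takes over 72 s, if anything falls off the work surface, if the arm or the gripper's body presses on something with over 40 N, if the wrist force passes 120 N, or if a joint passes its speed limit or range.

## Working session

There is one attempt and no reset: what is moved stays moved. The work goes in short steps, Python scripts to look and compute and a tool call to move; the robot and the scene stay as the last step left them, time stands still between calls to the robot, and variables do not carry over. Pictures are saved under pics/ and viewed, at most 10 in all, crops included, and the job is handed in when it is done.

Besides the shell and the picture viewer there is one more tool, called by a JSON object that holds its "api" and its "payload", one argument or row to a line. drive_tool: Moves the arm, as the interface text tells. Its arguments: {"type":"object","properties":{"increments":{"type":"array","items":{"type":"array"}}},"required":["increments"]}

```bash
mkdir -p pics; ls
cat > h.py <<'E'
import numpy as np, cv2
from station import robot
def cam(n):
    c=robot.camera(n); 
    return c
def world(c,st=None):
    d=c["range_z"]; H,W=d.shape; f=H/2/np.tan(np.radians(c["fovy"])/2)
    v,u=np.mgrid[:H,:W]
    P=np.stack([(u-c["cx"])/f*d,-(v-c["cy"])/f*d,-d,np.ones_like(d)],-1)
    if "extrinsics" in c: T=np.linalg.inv(c["extrinsics"])
    else:
        T=np.eye(4);T[:3,:3]=cv2.Rodrigues(np.array(st["tcp_rot"],float))[0];T[:3,3]=st["tool_pos"];T=T@c["mount"]
    X=(P@T.T)[...,:3]; X[d==0]=np.nan
    return X
E
python3 - <<'E'
from h import *
s=robot.read_state();print(s)
print(robot.grasp_offset)
for n in("top","scene"):
    c=cam(n);print(n,[k for k in c],c["fovy"],c["cx"],c["cy"],{k:v for k,v in c.items() if k not in("pixels","range_z","extrinsics")} )
    cv2.imwrite(f"pics/{n}0.png",c["pixels"]);np.savez(n+"0.npz",X=world(c),p=c["pixels"])
E
```

```text
pics
{'t': 0.0, 'qpos': array([-1.34901362e+00,  1.50963101e-01,  1.43805394e+00, -3.64970320e-05,
        1.55379436e+00, -1.33983413e-01]), 'qd': array([-4.08247746e-04,  8.80223000e-05, -1.02826649e-03,  1.67932171e-03,
       -1.70888697e-04,  6.57944741e-04]), 'joint_efforts': array([-1.01558773e-03, -7.13075781e+01, -5.70859766e+01, -2.75114389e-04,
        9.12925811e-03,  8.21442882e-05]), 'tool_pos': array([ 0.20019933, -0.53874672,  0.2306771 ]), 'tcp_rot': array([-3.09082287e+00, -5.55679456e-01,  1.41225498e-04]), 'contact_force': array([-0.3470427 , -0.05321876, -0.13841765]), 'wrist_torque': array([0.01902254, 0.00184622, 0.01399631]), 'grasp_force': 0.0, 'width': 0.08500237033289229}
0.0187
top ['pixels', 'range_z', 'fovy', 'cx', 'cy', 'extrinsics'] 57.04258786889721 274.3530333901934 205.61613146204374 {'fovy': 57.04258786889721, 'cx': 274.3530333901934, 'cy': 205.61613146204374}
scene ['pixels', 'range_z', 'fovy', 'cx', 'cy', 'extrinsics'] 51.40456431827464 279.0279524692468 206.14996350854432 {'fovy': 51.40456431827464, 'cx': 279.0279524692468, 'cy': 206.14996350854432}
```

View pics/top0.png

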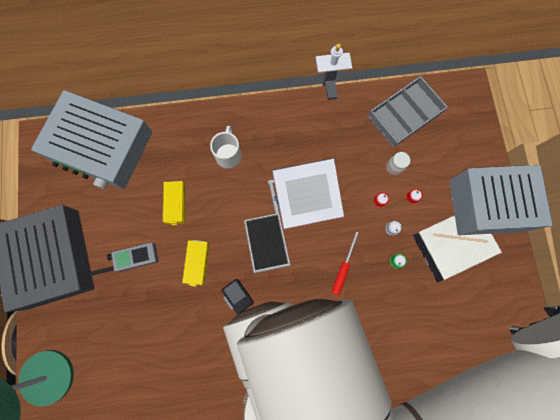

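View pics/scene0.png

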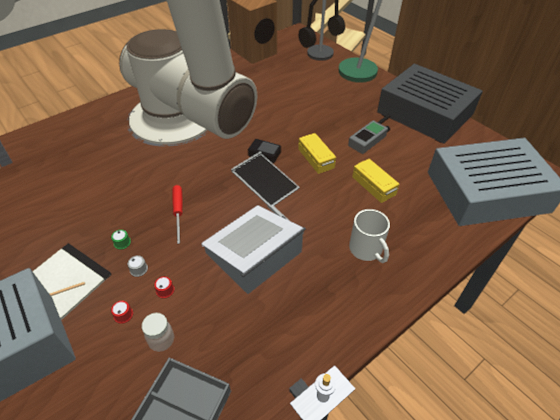

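The top view shows the bin's lid at about (308,193), the paddle at (267,243), the cases at (174,203) and (195,263), the chrome knob at (394,228) between two red look-alikes and a green one, the mug at (227,150) and the screwdriver at (345,265). The scene view agrees.

Run:
```python
from h import *
z=np.load("top0.npz");X=z["X"];p=z["p"];hsv=cv2.cvtColor(p,cv2.COLOR_BGR2HSV)
for u,v in [(308,193),(267,243),(394,228),(227,150),(280,80),(100,240),(135,257),(237,295),(345,275)]: print((u,v),X[v,u].round(3))
m=((abs(hsv[...,0].astype(int)-28)<6)&(hsv[...,1]>150)&(hsv[...,2]>90)).astype(np.uint8)
n,l,s,c=cv2.connectedComponentsWithStats(m)
def rect(Q,name):
    r=cv2.minAreaRect(Q.astype(np.float32));b=cv2.boxPoints(r);print(name,np.round(r[0],4),np.round(r[1],3),"ang",round(r[2],1),b.round(3).tolist())
for i in range(1,n):
    if s[i,4]>200:
        Q=X[l==i];t=Q[(Q[:,2]>.038)];print(s[i],np.median(t[:,2]));rect(t[:,:2],"case")
# lid: white-ish above
def region(x0,x1,y0,y1): 
    M=np.zeros(m.shape,bool);M[y0:y1,x0:x1]=1;return M
R=region(385,404,218,238);k=R&(X[...,2]>.024);rect(X[k][:,:2],"knob");print(np.nanmedian(X[k],0))
# pallet: paddle
R=region(240,296,208,278);k=R&(X[...,2]>.045)&(X[...,2]<.09);Q=X[k]
rect(Q[:,:2],"paddle");A=np.c_[Q[:,:2],np.ones(len(Q))];print(np.linalg.lstsq(A,Q[:,2],rcond=None)[0],Q[:,2].min(),Q[:,2].max())
R=region(268,350,155,235);k=R&(X[...,2]>.03)&(hsv[...,1]<40)&(hsv[...,2]>120);Q=X[k];rect(Q[:,:2],"lid");A=np.c_[Q[:,:2],np.ones(len(Q))];print(np.linalg.lstsq(A,Q[:,2],rcond=None)[0],Q[:,2].min(),Q[:,2].max())
```

```text
(308, 193) [ 0.59  -0.115  0.062]
(267, 243) [0.461 0.018 0.069]
(394, 228) [ 0.463 -0.349  0.033]
(227, 150) [0.768 0.106 0.004]
(280, 80) [ 1.355 -0.143 -0.661]
(100, 240) [0.538 0.503 0.006]
(135, 257) [0.472 0.393 0.038]
(237, 295) [0.332 0.119 0.032]
(345, 275) [ 0.349 -0.189  0.025]
[163 181  23  44 920] 0.04503669211534134
case [0.6176 0.2743] [0.057 0.122] ang 84.7 [[0.5540000200271606, 0.25099998712539673], [0.6759999990463257, 0.23999999463558197], [0.6809999942779541, 0.296999990940094], [0.5600000023841858, 0.30799999833106995]]
[182 240  27  46 971] 0.045320020801856264
case [0.4358 0.2251] [0.056 0.122] ang 77.9 [[0.3700000047683716, 0.210999995470047], [0.48899999260902405, 0.1850000023841858], [0.5009999871253967, 0.23999999463558197], [0.38199999928474426, 0.26499998569488525]]
knob [ 0.4668 -0.3522] [0.036 0.036] ang 19.7 [[0.4440000057220459, -0.3409999907016754], [0.4560000002384186, -0.375], [0.49000000953674316, -0.3630000054836273], [0.4779999852180481, -0.32899999618530273]]
[ 0.4662778  -0.35164043  0.03122778]
paddle [ 0.4747 -0.0044] [0.167 0.149] ang 4.6 [[0.38600000739097595, 0.06300000101327896], [0.39800000190734863, -0.08500000089406967], [0.5640000104904175, -0.07199999690055847], [0.5519999861717224, 0.07699999958276749]]
[-0.14916038  0.01850203  0.13715119] 0.045232096665711596 0.0874821768344507
lid [ 0.5788 -0.0992] [0.182 0.217] ang 4.8 [[0.4790000021457672, 0.0010000000474974513], [0.4970000088214874, -0.2150000035762787], [0.6790000200271606, -0.20000000298023224], [0.6610000133514404, 0.017000000923871994]]
[ 0.31128599  0.0164897  -0.12022953] 0.030736814011177893 0.0904013881135215
```

{"api": "drive_tool", "payload": {
  "increments": [
    [[0.12,0.4,0],[0,0,1.3],1],
    [[0.12,0.4,0],[0,0,1.3],1],
    [[0.12,0.4,0],[0,0,1.3],1],
    [[0.12,0.4,0],[0,0,1.3],1],
    [[0.12,0.4,0],[0,0,1.3],1],
    [[0.12,0.4,0],[0,0,1.3],1],
    [[0.12,0.4,0],[0,0,1.3],1],
    [[0.12,0.4,0],[0,0,1.3],1]
  ]
}}

```text
t: 1.1
tool_pos: [0.3207, -0.1367, 0.2314]
tcp_rot: [2.117, 2.32, 0.001]
contact_force: [-0.5, -0.2, 0.6]
width: 0.0856
grasp_force: 0.0
```

{"api": "drive_tool", "payload": {
  "increments": [
    [[0.116,0.364,0],[0,0,1.27],1],
    [[0.116,0.364,0],[0,0,1.27],1],
    [[0.116,0.364,0],[0,0,1.27],1],
    [[0.116,0.364,0],[0,0,1.27],1],
    [[0.116,0.364,0],[0,0,1.27],1],
    [[0.116,0.364,0],[0,0,1.27],1],
    [[0.116,0.364,0],[0,0,1.27],1],
    [[0.116,0.364,0],[0,0,1.27],1]
  ]
}}

```text
t: 2.1
tool_pos: [0.4368, 0.2254, 0.2304]
tcp_rot: [-0.337, -3.122, 0.001]
contact_force: [-0.7, -0.2, -0.2]
width: 0.0854
grasp_force: 0.0
```

Run:
```python
from h import *
s=robot.read_state();print(s["contact_force"])
c=cam("wrist");X=world(c,s);p=c["pixels"];hsv=cv2.cvtColor(p,cv2.COLOR_BGR2HSV);cv2.imwrite("pics/w1.png",p)
def rect(Q,name):
    r=cv2.minAreaRect(Q.astype(np.float32));b=cv2.boxPoints(r);print(name,np.round(r[0],4),np.round(r[1],3),"ang",round(r[2],1),b.round(3).tolist())
def yel(X,hsv):
    m=((abs(hsv[...,0].astype(int)-28)<6)&(hsv[...,1]>150)&(hsv[...,2]>70)).astype(np.uint8)
    n,l,st,_=cv2.connectedComponentsWithStats(m)
    for i in range(1,n):
        if st[i,4]>200:
            Q=X[l==i];t=Q[(Q[:,2]>.036)]
            if len(t)>50:rect(t[:,:2],"case %.3f"%np.median(t[:,2]))
yel(X,hsv)
z=np.load("top0.npz");X=z["X"];p=z["p"];hsv=cv2.cvtColor(p,cv2.COLOR_BGR2HSV)
def big(m,k=3):
    m=cv2.morphologyEx(m.astype(np.uint8),cv2.MORPH_OPEN,np.ones((k,k)))
    n,l,st,_=cv2.connectedComponentsWithStats(m);return l==1+np.argmax(st[1:,4])
R=np.zeros(X.shape[:2],bool);R[205:280,238:300]=1
for nm,M in (("dark",R&(X[...,2]>.05)&(hsv[...,2]<60)),("padz",R&(X[...,2]>.052)&(X[...,1]>-.035)&(X[...,1]<.09))):
    Q=X[big(M)];rect(Q[:,:2],nm);A=np.c_[Q[:,:2],np.ones(len(Q))];print(len(Q),np.linalg.lstsq(A,Q[:,2],rcond=None)[0])
R[:]=0;R[150:240,270:350]=1
Q=X[big(R&(X[...,2]>.03)&(hsv[...,1]<40)&(hsv[...,2]>190),5)];rect(Q[:,:2],"lid");A=np.c_[Q[:,:2],np.ones(len(Q))];print(len(Q),np.linalg.lstsq(A,Q[:,2],rcond=None)[0],Q[:,2].min(),Q[:,2].max())
```

```text
[-0.67241303 -0.20595485 -0.17686804]
case 0.043 [0.4371 0.2249] [0.054 0.119] ang 78.1 [[0.37400001287460327, 0.210999995470047], [0.49000000953674316, 0.1860000044107437], [0.5009999871253967, 0.23899999260902405], [0.38499999046325684, 0.2639999985694885]]
case 0.042 [0.5683 0.2788] [0.056 0.221] ang 85.2 [[0.4560000002384186, 0.25999999046325684], [0.6759999990463257, 0.24199999868869781], [0.6809999942779541, 0.296999990940094], [0.460999995470047, 0.3160000145435333]]
dark [0.4657 0.0204] [0.136 0.087] ang 4.6 [[0.39500001072883606, 0.057999998331069946], [0.4009999930858612, -0.02800000086426735], [0.5370000004768372, -0.017000000923871994], [0.5299999713897705, 0.0689999982714653]]
1508 [-0.12857526 -0.00883358  0.12856823]
padz [0.4727 0.0201] [0.167 0.1  ] ang 4.6 [[0.38600000739097595, 0.06300000101327896], [0.39399999380111694, -0.035999998450279236], [0.5600000023841858, -0.023000000044703484], [0.5519999861717224, 0.07699999958276749]]
1947 [-0.13484911 -0.00974637  0.13138223]
lid [ 0.589 -0.116] [0.16  0.176] ang 4.5 [[0.5019999742507935, -0.03400000184774399], [0.515999972820282, -0.20999999344348907], [0.6759999990463257, -0.1979999989271164], [0.6620000004768372, -0.02199999988079071]]
2180 [ 0.33160326  0.02737004 -0.13109165] 0.030736814011177893 0.0904013881135215
```

View pics/w1.png

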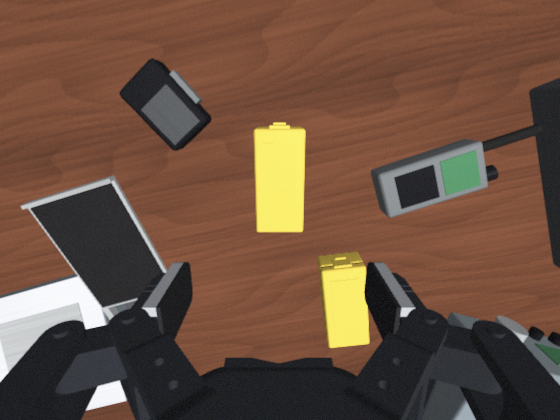

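The wrist view shows the near case at (280,180) centred between the fingers, with the farther case at (345,300), partly seen. I am going down to grip it.

{"api": "drive_tool", "payload": {
  "increments": [
    [[0,0,-0.05],[0,0,0],1],
    [[0,0,-0.1],[0,0,0],1],
    [[0,0,-0.15],[0,0,0],1],
    [[0,0,-0.19],[0,0,0],1],
    [[0,0,-0.222],[0,0,0],1],
    [[0,0,-0.222],[0,0,0],-1],
    [[0,0,-0.222],[0,0,0],-1],
    [[0,0,-0.222],[0,0,0],-1]
  ]
}}

```text
t: 3.15
tool_pos: [0.4372, 0.2249, 0.0109]
tcp_rot: [0.34, 3.121, 0.001]
contact_force: [0.0, -0.7, -0.9]
width: 0.0552
grasp_force: 63.7
```

{"api": "drive_tool", "payload": {
  "increments": [
    [[0,0,0],[0,0,0],-1],
    [[0,0,0],[0,0,0],-1],
    [[0,0,0.03],[0,0,0],-1],
    [[0,0,0.07],[0,0,0],-1],
    [[0,0,0.12],[0,0,0],-1],
    [[0,0,0.15],[0,0,0],-1],
    [[0,0,0.15],[0,0,0],-1],
    [[0,0,0.15],[0,0,0],-1]
  ]
}}

```text
t: 4.15
tool_pos: [0.436, 0.2249, 0.1588]
tcp_rot: [-0.339, -3.123, 0.0]
contact_force: [0.6, 0.2, -2.0]
width: 0.0549
grasp_force: 64.0
```

```bash
python3 -c "
from h import *
s=robot.read_state();print(s['contact_force'],s['wrist_torque'],s['tool_pos'],s['width'],s['grasp_force'])"
```

```text
[ 0.60737584  0.17282844 -2.04305628] [ 3.37673149e-05  3.75138912e-02 -8.04908153e-03] [0.43595292 0.22489717 0.15880331] 0.054905643281557684 64.04725044965744
```

{"api": "drive_tool", "payload": {
  "increments": [
    [[0,0,-0.05],[0,0,0],-1],
    [[0,0,-0.1],[0,0,0],-1],
    [[0,0,-0.13],[0,0,0],-1],
    [[0,0,-0.145],[0,0,0],-1],
    [[0,0,-0.149],[0,0,0],-1],
    [[0,0,-0.149],[0,0,0],1],
    [[0,0,-0.149],[0,0,0],1],
    [[0,0,-0.149],[0,0,0],1]
  ]
}}

```text
t: 5.15
tool_pos: [0.4365, 0.2251, 0.0105]
tcp_rot: [0.338, 3.123, 0.0]
contact_force: [0.9, -0.3, -0.2]
width: 0.0853
grasp_force: 0.0
```

{"api": "drive_tool", "payload": {
  "increments": [
    [[0,0,0],[0,0,0],1],
    [[0,0,0.05],[0,0,0],1],
    [[0,0,0.1],[0,0,0],1],
    [[0.06,0.016,0.15],[0,0,0.1],1],
    [[0.12,0.033,0.15],[0,0,0.118],1],
    [[0.18,0.049,0.15],[0,0,0.118],1],
    [[0.18,0.049,0.15],[0,0,0.118],1],
    [[0.18,0.049,0.15],[0,0,0.118],1]
  ]
}}

```text
t: 6.15
tool_pos: [0.6167, 0.274, 0.1593]
tcp_rot: [-0.154, -3.137, 0.001]
contact_force: [-0.0, -0.5, -0.6]
width: 0.0854
grasp_force: 0.0
```

```bash
cat >> h.py <<'E'
def rect(Q,name):
    r=cv2.minAreaRect(Q.astype(np.float32));b=cv2.boxPoints(r);print(name,np.round(r[0],4),np.round(r[1],3),"ang",round(r[2],1),b.round(3).tolist())
def yel(X,p,zlo=.036,zhi=.3):
    hsv=cv2.cvtColor(p,cv2.COLOR_BGR2HSV)
    m=((abs(hsv[...,0].astype(int)-28)<6)&(hsv[...,1]>150)&(hsv[...,2]>70)&(X[...,2]>zlo)&(X[...,2]<zhi)).astype(np.uint8)
    n,l,st,_=cv2.connectedComponentsWithStats(m)
    for i in range(1,n):
        if st[i,4]>200: rect(X[l==i][:,:2],"case %.3f"%np.median(X[l==i][:,2]))
E
python3 -c "
from h import *
s=robot.read_state();print(s['contact_force'],s['tool_pos'])
c=cam('wrist');yel(world(c,s),c['pixels'])"
```

```text
[-0.03153314 -0.4546954  -0.62914257] [0.61666294 0.27399635 0.15925159]
case 0.043 [0.4734 0.2163] [0.056 0.046] ang 77.9 [[0.4449999928474426, 0.1940000057220459], [0.49000000953674316, 0.18400000035762787], [0.5019999742507935, 0.23899999260902405], [0.4569999873638153, 0.24799999594688416]]
case 0.043 [0.5994 0.256 ] [0.05  0.115] ang 55.9 [[0.5379999876022339, 0.2680000066757202], [0.6330000162124634, 0.2029999941587448], [0.6610000133514404, 0.24400000274181366], [0.5659999847412109, 0.3089999854564667]]
```

{"api": "drive_tool", "payload": {
  "increments": [
    [[0,0,-0.05],[0,0,0],1],
    [[0,0,-0.1],[0,0,0],1],
    [[0,0,-0.13],[0,0,0],1],
    [[0,0,-0.149],[0,0,0],1],
    [[0,0,-0.149],[0,0,0],1],
    [[0,0,-0.149],[0,0,0],-1],
    [[0,0,-0.149],[0,0,0],-1],
    [[0,0,-0.149],[0,0,0],-1]
  ]
}}

```text
t: 7.2
tool_pos: [0.6171, 0.2744, 0.0132]
tcp_rot: [0.153, 3.135, 0.001]
contact_force: [-1.3, 0.3, 6.8]
width: 0.0552
grasp_force: 64.6
```

{"api": "drive_tool", "payload": {
  "increments": [
    [[0,0,0],[0,0,0],-1],
    [[0,0,0.0],[0,0,0],-1],
    [[0,0,0.05],[0,0,0],-1],
    [[0,0,0.1],[0,0,0],-1],
    [[0,0,0.15],[0,0,0],-1],
    [[0,0,0.17],[0,0,0],-1],
    [[0,0,0.17],[0,0,0],-1],
    [[0,0,0.17],[0,0,0],-1]
  ]
}}

```text
t: 8.2
tool_pos: [0.6156, 0.2738, 0.1786]
tcp_rot: [-0.153, -3.135, 0.002]
contact_force: [0.3, -0.2, -5.6]
width: 0.0545
grasp_force: 67.8
```

```bash
python3 -c "
from h import *
s=robot.read_state();print(s['contact_force'],s['wrist_torque'],s['tool_pos'],s['width'],s['grasp_force'])
c=cam('top');yel(world(c),c['pixels']);cv2.imwrite('pics/t2.png',c['pixels'])"
```

```text
[ 0.31283932 -0.2248133  -5.56446986] [-0.01947169  0.03604896 -0.01031544] [0.61558269 0.27379963 0.17861952] 0.05448098696622772 67.79088690876961
case 0.045 [0.4356 0.2221] [0.055 0.117] ang 78.7 [[0.37299999594688416, 0.20600000023841858], [0.4869999885559082, 0.18400000035762787], [0.49799999594688416, 0.23800000548362732], [0.3840000033378601, 0.26100000739097595]]
```

This one reads about 5.5 N against 1.9 N for the near case, so it is the full one.

{"api": "drive_tool", "payload": {
  "increments": [
    [[-0.02,-0.033,0],[0,0,0.05],-1],
    [[-0.05,-0.08,0],[0,0,0.1],-1],
    [[-0.085,-0.137,0],[0,0,0.15],-1],
    [[-0.115,-0.185,0],[0,0,0.177],-1],
    [[-0.135,-0.218,0],[0,0,0.177],-1],
    [[-0.148,-0.239,0],[0,0,0.177],-1],
    [[-0.155,-0.25,0],[0,0,0.177],-1],
    [[-0.155,-0.25,0],[0,0,0.177],-1]
  ]
}}

```text
t: 9.25
tool_pos: [0.4611, 0.0238, 0.1808]
tcp_rot: [0.123, -3.139, -0.0]
contact_force: [0.9, -0.0, -4.8]
width: 0.055
grasp_force: 67.6
```

{"api": "drive_tool", "payload": {
  "increments": [
    [[0,0,-0.02],[-0.003,0.03,0],-1],
    [[0,0,-0.04],[-0.006,0.08,0],-1],
    [[0,0,-0.06],[-0.01,0.13,0],-1],
    [[0,0,-0.075],[-0.01,0.13,0],-1],
    [[0,0,-0.085],[-0.01,0.13,0],-1],
    [[0,0,-0.09],[-0.01,0.13,0],-1],
    [[0,0,-0.093],[-0.01,0.13,0],-1],
    [[0,0,-0.093],[-0.01,0.13,0],-1]
  ]
}}

```text
t: 10.25
tool_pos: [0.4614, 0.024, 0.0886]
tcp_rot: [0.119, -3.01, 0.008]
contact_force: [0.5, 0.1, -4.4]
width: 0.0553
grasp_force: 67.6
```

```bash
python3 -c "
from h import *
s=robot.read_state();print(s['contact_force'],s['wrist_torque'],s['tool_pos'],s['width'],s['tcp_rot'])
c=cam('scene');cv2.imwrite('pics/s3.png',c['pixels'])"
```

```text
[ 0.48909878  0.14104606 -4.41415466] [ 0.06330372 -0.17234499 -0.06301424] [0.46135833 0.02399407 0.08859722] 0.05534437058049209 [ 0.11908623 -3.00971009  0.00761672]
```

View pics/s3.png

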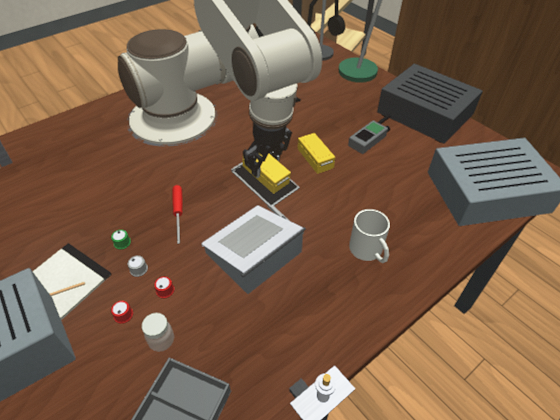

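The view shows the case held just over the paddle at about (268,178), parallel to it. Next I lower it the last few millimetres and let go.

{"api": "drive_tool", "payload": {
  "increments": [
    [[0,0,-0.003],[0,0,0],-1],
    [[0,0,-0.006],[0,0,0],-1],
    [[0,0,-0.008],[0,0,0],-1],
    [[0,0,-0.008],[0,0,0],-1],
    [[0,0,-0.008],[0,0,0],0.75],
    [[0,0,-0.008],[0,0,0],0.75],
    [[0,0,-0.008],[0,0,0],0.75],
    [[0,0,-0.008],[0,0,0],0.75]
  ]
}}

```text
t: 11.3
tool_pos: [0.4613, 0.024, 0.0803]
tcp_rot: [0.119, -3.009, 0.007]
contact_force: [0.5, 0.4, -0.8]
width: 0.0749
grasp_force: 0.0
```

{"api": "drive_tool", "payload": {
  "increments": [
    [[0,0,0],[0,0,0],0.75],
    [[0,0,0.02],[0,0,0],0.75],
    [[0,0,0.05],[0,0,0],0.75],
    [[-0.02,0,0.08],[0,0,0],0.75],
    [[-0.04,0,0.11],[0.01,-0.13,0],0.75],
    [[-0.06,0,0.13],[0.01,-0.13,0],0.75],
    [[-0.06,-0.05,0.13],[0.01,-0.13,0],1],
    [[-0.06,-0.1,0.13],[0.01,-0.13,0],1]
  ]
}}

```text
t: 12.3
tool_pos: [0.4011, -0.0768, 0.2109]
tcp_rot: [-0.127, 3.137, -0.001]
contact_force: [1.4, 0.6, 0.4]
width: 0.0849
grasp_force: 0.0
```

```bash
python3 -c "
from h import *
s=robot.read_state();print(s['contact_force'],s['tool_pos'],s['width'],s['tcp_rot'])
c=cam('scene');cv2.imwrite('pics/s4.png',c['pixels']);c=cam('top');X=world(c);yel(X,c['pixels'])
k=(abs(X[...,0]-.465)<.03)&(abs(X[...,1]+.352)<.03)&(X[...,2]>.024);rect(X[k][:,:2],'knob')
k=(abs(X[...,0]-.46)<.1)&(abs(X[...,1]+.352)<.12)&(X[...,2]>.024);print(k.sum())
n,l,st,ce=cv2.connectedComponentsWithStats(k.astype(np.uint8))
for i in range(1,n):
  if st[i,4]>15: print(np.median(X[l==i],0).round(3))
"
```

```text
[1.36055483 0.613913   0.36072108] [ 0.4010761  -0.07683021  0.21092416] 0.08494896917023526 [-1.26990968e-01  3.13739630e+00 -1.22777138e-03]
case 0.081 [0.4571 0.0234] [0.128 0.061] ang 5.4 [[0.39100000262260437, 0.04800000041723251], [0.3959999978542328, -0.013000000268220901], [0.5239999890327454, -0.0010000000474974513], [0.5180000066757202, 0.05999999865889549]]
case 0.045 [0.4338 0.2245] [0.057 0.122] ang 77.6 [[0.36800000071525574, 0.20999999344348907], [0.4869999885559082, 0.18299999833106995], [0.49900001287460327, 0.23899999260902405], [0.3799999952316284, 0.26600000262260437]]
knob [ 0.4664 -0.3523] [0.036 0.036] ang 46.8 [[0.4410000145435333, -0.3529999852180481], [0.46700000762939453, -0.3779999911785126], [0.492000013589859, -0.35100001096725464], [0.4659999907016754, -0.3269999921321869]]
455
[ 0.548 -0.43   0.031]
[ 0.55  -0.331  0.031]
[ 0.466 -0.351  0.031]
[ 0.373 -0.348  0.031]
```

View pics/s4.png

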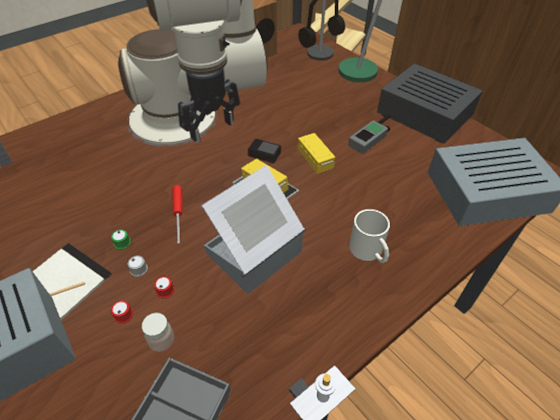

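The lid is up and the full case rests on the paddle near (265,178), with the hand clear. The chrome knob at (137,265) has not moved.

```bash
python3 -c "
from h import *
np.set_printoptions(suppress=True,precision=3)
c=cam('wrist');print(c['mount']);s=robot.read_state();print(s['qpos'])
c=cam('top');X=world(c);k=(abs(X[...,0]-.55)<.12)&(abs(X[...,1]+.1)<.1)&(X[...,2]>.15);Q=X[k];rect(Q[:,:2],'lidtop');print(Q[:,2].max())
"
```

```text
[[ 0.     0.951  0.308  0.078]
 [ 1.    -0.     0.    -0.001]
 [ 0.     0.308 -0.951 -0.143]
 [ 0.     0.     0.     1.   ]]
[-0.38  -0.198  1.82  -0.     1.519 -2.027]
lidtop [ 0.52  -0.101] [0.198 0.18 ] ang 90.0 [[0.4300000071525574, -0.20000000298023224], [0.6100000143051147, -0.20000000298023224], [0.6100000143051147, -0.0020000000949949026], [0.4300000071525574, -0.0020000000949949026]]
0.5910682020844729
```

{"api": "drive_tool", "payload": {
  "increments": [
    [[0.005,-0.04,0],[0,0,-0.15],1],
    [[0.01,-0.1,0],[0,0,-0.3],1],
    [[0.015,-0.16,-0.02],[0,0,-0.45],1],
    [[0.02,-0.21,-0.04],[0,0,-0.604],1],
    [[0.02,-0.24,-0.05],[0,0,-0.604],1],
    [[0.02,-0.249,-0.05],[0,0,-0.604],1],
    [[0.02,-0.249,-0.05],[0,0,-0.604],1],
    [[0.02,-0.249,-0.05],[0,0,-0.604],1]
  ]
}}

```text
t: 13.5
tool_pos: [0.4218, -0.3238, 0.161]
tcp_rot: [0.813, 3.034, -0.001]
contact_force: [0.1, 0.3, 0.5]
width: 0.0853
grasp_force: 0.0
```

{"api": "drive_tool", "payload": {
  "increments": [
    [[0,0,-0.01],[-0.08,-0.139,0],1],
    [[0,0,-0.02],[-0.17,-0.294,0],1],
    [[0,0,-0.03],[-0.26,-0.45,0],1],
    [[0,0,-0.045],[-0.35,-0.606,0],1],
    [[0,0,-0.06],[-0.35,-0.606,0],1],
    [[0,0,-0.075],[-0.35,-0.606,0],1],
    [[0,0,-0.075],[-0.35,-0.606,0],1],
    [[0,0,-0.075],[-0.35,-0.606,0],1]
  ]
}}

```text
t: 14.5
tool_pos: [0.4218, -0.3248, 0.0862]
tcp_rot: [0.636, 2.371, -0.232]
contact_force: [-0.1, -0.7, -0.5]
width: 0.0853
grasp_force: 0.0
```

```bash
python3 -c "
from h import *
np.set_printoptions(suppress=True,precision=4)
s=robot.read_state();print(s['tool_pos'],s['qpos'],s['contact_force']);R=cv2.Rodrigues(s['tcp_rot'])[0];print(R)
c=cam('wrist');X=world(c,s);cv2.imwrite('pics/w5.png',c['pixels'])
k=(abs(X[...,0]-.4665)<.03)&(abs(X[...,1]+.352)<.03)&(X[...,2]>.026);rect(X[k][:,:2],'knob')
g=np.array([.4665,-.352,.024])+.0187*R[:,2];print('target',g,g-s['tool_pos'])
c=cam('top');yel(world(c),c['pixels'])
"
```

```text
[ 0.4218 -0.3248  0.0862] [-0.9773 -0.188   2.2484  0.613   0.5138 -2.4767] [-0.0515 -0.6517 -0.5471]
[[-0.6617  0.5002  0.5585]
 [ 0.3825  0.8659 -0.3223]
 [-0.6449  0.0003 -0.7643]]
knob [ 0.4672 -0.3523] [0.037 0.036] ang 0.6 [[0.4490000009536743, -0.33399999141693115], [0.4490000009536743, -0.3709999918937683], [0.4860000014305115, -0.3700000047683716], [0.48500001430511475, -0.33399999141693115]]
target [ 0.4769 -0.358   0.0097] [ 0.0552 -0.0333 -0.0765]
case 0.080 [0.4568 0.0239] [0.128 0.06 ] ang 4.5 [[0.39100000262260437, 0.04899999871850014], [0.3959999978542328, -0.010999999940395355], [0.5230000019073486, -0.0010000000474974513], [0.5180000066757202, 0.05900000035762787]]
case 0.045 [0.4338 0.224 ] [0.057 0.122] ang 77.4 [[0.36800000071525574, 0.20999999344348907], [0.4869999885559082, 0.18299999833106995], [0.5, 0.23899999260902405], [0.3799999952316284, 0.26499998569488525]]
```

View pics/w5.png

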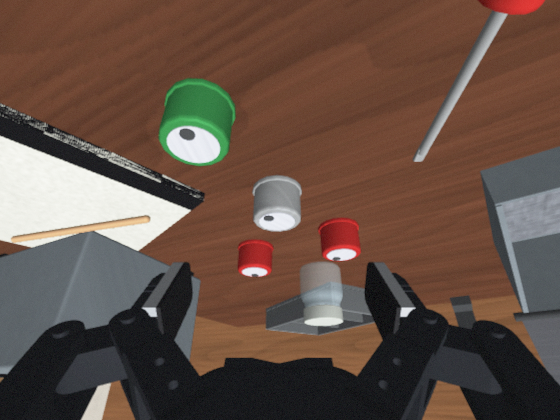

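The wrist view shows the chrome knob at (277,205), lined up between the fingers, with the green one at (198,125) and the reds at (255,258) and (340,240) off to the side. I am closing in along the tool axis.

{"api": "drive_tool", "payload": {
  "increments": [
    [[0.014,-0.008,-0.019],[0,0,0],1],
    [[0.028,-0.017,-0.038],[0,0,0],1],
    [[0.041,-0.025,-0.057],[0,0,0],1],
    [[0.051,-0.031,-0.07],[0,0,0],1],
    [[0.055,-0.033,-0.0765],[0,0,0],1],
    [[0.055,-0.033,-0.0765],[0,0,0],-1],
    [[0.055,-0.033,-0.0765],[0,0,0],-1],
    [[0.055,-0.033,-0.0765],[0,0,0],-1]
  ]
}}

```text
t: 15.6
tool_pos: [0.4764, -0.3582, 0.0098]
tcp_rot: [0.637, 2.37, -0.233]
contact_force: [-4.0, 2.9, 7.7]
width: 0.0359
grasp_force: 58.8
```

{"api": "drive_tool", "payload": {
  "increments": [
    [[0,0,0],[0,0,0],-1],
    [[0,0,0],[0,0,0],-1],
    [[0,0,0],[0,0,0],-1],
    [[0,0,0.02],[0,0,0],-1],
    [[0,0,0.05],[0,0,0],-1],
    [[-0.03,0.02,0.09],[0,0,0],-1],
    [[-0.06,0.04,0.12],[0,0,0],-1],
    [[-0.06,0.04,0.12],[0,0,0],-1]
  ]
}}

```text
t: 16.6
tool_pos: [0.4155, -0.318, 0.1322]
tcp_rot: [0.635, 2.367, -0.237]
contact_force: [0.2, -1.1, -1.0]
width: 0.0362
grasp_force: 60.5
```

```bash
python3 -c "
from h import *
np.set_printoptions(suppress=True,precision=4)
s=robot.read_state();print(s['tool_pos'],s['qpos'],s['contact_force'])
c=cam('wrist');cv2.imwrite('pics/w6.png',c['pixels'])
"
```

```text
[ 0.4155 -0.318   0.1322] [-0.9803 -0.288   2.2161  0.5073  0.6223 -2.3529] [ 0.1591 -1.0605 -0.9587]
```

View pics/w6.png

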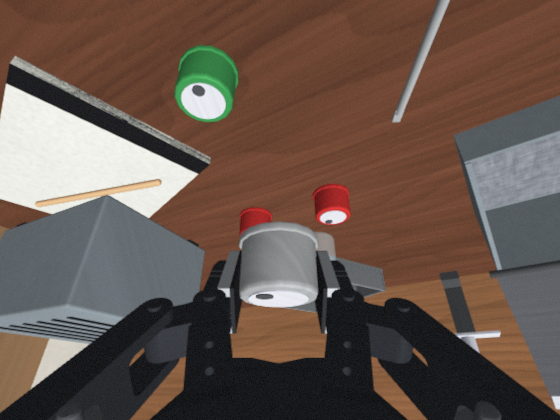

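The knob sits firmly between the pads at (280,265). I am turning towards the bin's mouth.

{"api": "drive_tool", "payload": {
  "increments": [
    [[0.01,0.03,0.01],[0,0,0.1],-1],
    [[0.02,0.07,0.02],[0,0,0.2],-1],
    [[0.03,0.11,0.03],[0,0,0.33],-1],
    [[0.045,0.15,0.04],[0,0,0.46],-1],
    [[0.055,0.18,0.04],[0,0,0.56],-1],
    [[0.058,0.193,0.04],[0,0,0.604],-1],
    [[0.058,0.193,0.04],[0,0,0.604],-1],
    [[0.058,0.193,0.04],[0,0,0.604],-1]
  ]
}}

```text
t: 17.65
tool_pos: [0.4742, -0.1257, 0.1684]
tcp_rot: [-0.094, 2.441, 0.036]
contact_force: [0.3, -0.1, -1.9]
width: 0.036
grasp_force: 60.5
```

```bash
python3 -c "
from h import *
np.set_printoptions(suppress=True,precision=4)
s=robot.read_state();print(s['tool_pos'],s['qpos'],s['contact_force'],cv2.Rodrigues(s['tcp_rot'])[0])
c=cam('wrist');X=world(c,s);cv2.imwrite('pics/w7.png',c['pixels'])
d=X-np.array([.590,-.116,0]);R=np.array([[.9968,.0802],[-.0802,.9968]]);B=d[...,:2]@R.T
for z0,z1 in((.02,.035),(.0,.012),(.18,.25)):
  k=(X[...,2]>z0)&(X[...,2]<z1)&(abs(B[...,1])<.12)&(abs(B[...,0])<.1);print(z0,k.sum(),np.percentile(B[k],[2,50,98],axis=0) if k.any() else 0)
"
```

```text
[ 0.4742 -0.1257  0.1684] [-0.7449 -0.374   2.1907  0.6388  0.9139 -2.6854] [ 0.3278 -0.0633 -1.911 ] [[-0.763  -0.0773  0.6417]
 [-0.0586  0.997   0.0505]
 [-0.6437  0.0009 -0.7653]]
0.02 4324 [[-0.074  -0.0815]
 [-0.0689  0.0011]
 [ 0.0779  0.0825]]
0.0 17752 [[-0.0982 -0.1158]
 [-0.0305 -0.0042]
 [ 0.0766  0.1073]]
0.18 2054 [[-0.0466 -0.0321]
 [-0.042  -0.0018]
 [-0.0245  0.0292]]
```

View pics/w7.png

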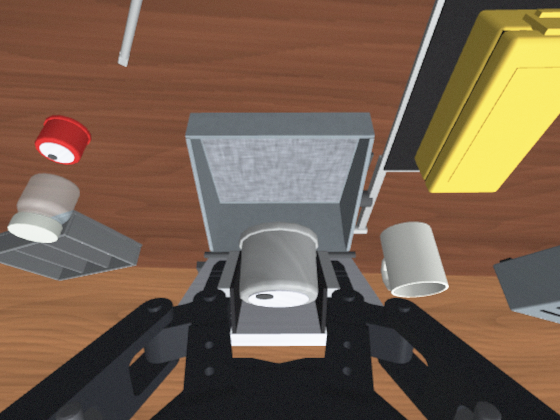

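The view shows the bin's mouth open ahead: the front wall runs from (190,125) to (370,125) and the held knob is centred at (280,265). The paddle case is at the right.

{"api": "drive_tool", "payload": {
  "increments": [
    [[0.008,0.001,-0.01],[0,0,0],-1],
    [[0.02,0.002,-0.024],[0,0,0],-1],
    [[0.034,0.003,-0.04],[0,0,0],-1],
    [[0.046,0.004,-0.054],[0,0,0],-1],
    [[0.056,0.005,-0.066],[0,0,0],-1],
    [[0.064,0.005,-0.074],[0,0,0],-1],
    [[0.064,0.005,-0.074],[0,0,0],-1],
    [[0.064,0.005,-0.074],[0,0,0],-1]
  ]
}}

```text
t: 18.7
tool_pos: [0.5382, -0.1202, 0.0951]
tcp_rot: [-0.096, 2.44, 0.036]
contact_force: [-0.8, 0.2, -0.7]
width: 0.0362
grasp_force: 60.5
```

```bash
python3 -c "
from h import *
np.set_printoptions(suppress=True,precision=4)
s=robot.read_state();print(s['tool_pos'],s['qpos'],s['contact_force'],cv2.Rodrigues(s['tcp_rot'])[0])
"
```

```text
[ 0.5382 -0.1202  0.0951] [-0.6077 -0.1279  2.1771  0.7378  0.6531 -2.756 ] [-0.7894  0.241  -0.6526] [[-0.7624 -0.079   0.6422]
 [-0.0602  0.9969  0.0512]
 [-0.6443  0.0004 -0.7648]]
```

{"api": "drive_tool", "payload": {
  "increments": [
    [[0,0,0],[0,0,-0.13],-1],
    [[0,0,0],[0,0,-0.26],-1],
    [[0.012,0.001,-0.014],[0,0,-0.26],-1],
    [[0.026,0.002,-0.03],[0,0,-0.26],-1],
    [[0.04,0.003,-0.046],[0,0,-0.26],-1],
    [[0.052,0.004,-0.06],[0,0,-0.26],-1],
    [[0.06,0.005,-0.066],[0,0,-0.26],-1],
    [[0.06,0.005,-0.066],[0,0,-0.26],-1]
  ]
}}

```text
t: 19.7
tool_pos: [0.5984, -0.115, 0.0289]
tcp_rot: [0.221, 2.433, -0.08]
contact_force: [0.3, -0.6, -1.0]
width: 0.0358
grasp_force: 60.5
```

```bash
python3 -c "
from h import *
np.set_printoptions(suppress=True,precision=4)
s=robot.read_state();print(s['tool_pos'],s['qpos'],s['contact_force'],cv2.Rodrigues(s['tcp_rot'])[0][:,2])
"
```

```text
[ 0.5984 -0.115   0.0289] [-0.3875  0.088   2.1396  0.541   0.2609 -2.2555] [ 0.3472 -0.6438 -0.9817] [ 0.6337 -0.1151 -0.765 ]
```

{"api": "drive_tool", "payload": {
  "increments": [
    [[0,0,-0.004],[0,0,0],-1],
    [[0,0,-0.008],[0,0,0],-1],
    [[0,0,-0.01],[0,0,0],-1],
    [[0,0,-0.01],[0,0,0],-1],
    [[0,0,-0.01],[0,0,0],0.3],
    [[0,0,-0.01],[0,0,0],0.4],
    [[0,0,-0.01],[0,0,0],0.4],
    [[0,0,-0.01],[0,0,0],0.4]
  ]
}}

```text
t: 20.7
tool_pos: [0.5983, -0.115, 0.0188]
tcp_rot: [0.221, 2.433, -0.08]
contact_force: [-0.4, -1.2, -1.0]
width: 0.06
grasp_force: 0.0
```

{"api": "drive_tool", "payload": {
  "increments": [
    [[0,0,0],[0,0,0],0.5],
    [[-0.012,0.002,0.014],[0,0,0],0.5],
    [[-0.032,0.006,0.038],[0,0,0],0.5],
    [[-0.055,0.01,0.066],[0,0,0],0.5],
    [[-0.075,0.014,0.09],[0,0,0],0.5],
    [[-0.095,0.018,0.114],[0,0,0],0.5],
    [[-0.115,0.018,0.138],[0,0,0],0.5],
    [[-0.128,0.018,0.154],[0,0,0],0.5]
  ]
}}

```text
t: 21.7
tool_pos: [0.4697, -0.0969, 0.1741]
tcp_rot: [0.22, 2.432, -0.081]
contact_force: [0.4, -1.1, 0.3]
width: 0.0638
grasp_force: 0.0
```

```bash
python3 -c "
from h import *
np.set_printoptions(suppress=True,precision=4)
s=robot.read_state();print(s['tool_pos'],s['qpos'],s['contact_force'],cv2.Rodrigues(s['tcp_rot'])[0][:,2])
c=cam('wrist');X=world(c,s);cv2.imwrite('pics/w8.png',c['pixels'])
"
```

```text
[ 0.4697 -0.0969  0.1741] [-0.5077 -0.4683  2.2348  0.3175  0.726  -2.0655] [ 0.3639 -1.0986  0.328 ] [ 0.6347 -0.1159 -0.7641]
```

View pics/w8.png

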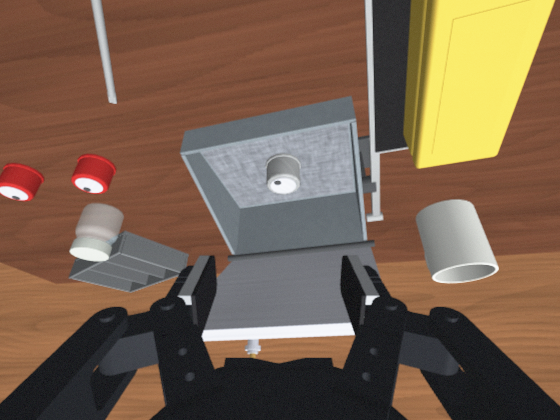

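The knob stands upright inside the bin at (283,175), the lid is still raised, and the hand has left it. Now back to the case on the paddle.

{"api": "drive_tool", "payload": {
  "increments": [
    [[-0.01,0.01,0.03],[0.02,0.11,0],0.75],
    [[-0.01,0.02,0.05],[0.045,0.25,0],0.75],
    [[-0.01,0.03,0.06],[0.07,0.39,0],0.75],
    [[-0.01,0.03,0.06],[0.09,0.5,0],0.75],
    [[-0.01,0.03,0.06],[0.102,0.561,0],0.75],
    [[-0.01,0.03,0.06],[0.102,0.561,0],0.75],
    [[-0.01,0.03,0.06],[0.102,0.561,0],0.75],
    [[-0.01,0.03,0.06],[0.102,0.561,0],0.75]
  ]
}}

```text
t: 22.75
tool_pos: [0.46, -0.0669, 0.2328]
tcp_rot: [0.272, 2.999, -0.018]
contact_force: [0.0, 0.6, -0.2]
width: 0.0747
grasp_force: 0.0
```

{"api": "drive_tool", "payload": {
  "increments": [
    [[0,0.02,0],[0,0,0.1],0.75],
    [[-0.003,0.05,0],[0,0,0.2],0.75],
    [[-0.006,0.075,-0.01],[0,0,0.26],0.75],
    [[-0.01,0.088,-0.03],[0,0,0.26],0.75],
    [[-0.012,0.09,-0.05],[0,0,0.26],0.75],
    [[-0.012,0.09,-0.06],[0,0,0.26],0.75],
    [[-0.012,0.09,-0.06],[0,0,0.26],0.75],
    [[-0.012,0.09,-0.06],[0,0,0.26],0.75]
  ]
}}

```text
t: 23.75
tool_pos: [0.4486, 0.0228, 0.1736]
tcp_rot: [-0.119, 3.009, 0.008]
contact_force: [0.8, -0.7, 0.0]
width: 0.0746
grasp_force: 0.0
```

```bash
python3 -c "
from h import *
np.set_printoptions(suppress=True,precision=4)
s=robot.read_state();R=cv2.Rodrigues(s['tcp_rot'])[0];print(s['tool_pos'],s['qpos'],s['contact_force'],R)
c=cam('wrist');X=world(c,s);yel(X,c['pixels'],.05)
hsv=cv2.cvtColor(c['pixels'],cv2.COLOR_BGR2HSV);m=(abs(hsv[...,0].astype(int)-28)<6)&(hsv[...,1]>150)&(X[...,2]>.06)&(abs(X[...,0]-.46)<.075)&(abs(X[...,1]-.024)<.04)
Q=X[m];A=np.c_[Q[:,:2],np.ones(len(Q))];print(np.linalg.lstsq(A,Q[:,2],rcond=None)[0],np.median(Q,0),Q.min(0),Q.max(0))
L=(Q-s['tool_pos'])@R;print('tool frame',np.percentile(L,[1,50,99],axis=0))
c=cam('scene');cv2.imwrite('pics/s9.png',c['pixels'])
"
```

```text
[0.4486 0.0228 0.1736] [-0.1418 -0.1799  1.8859  0.0294  1.3081 -1.7972] [ 0.7976 -0.6932  0.0295] [[-0.9884 -0.0787  0.13  ]
 [-0.078   0.9969  0.0101]
 [-0.1304 -0.0002 -0.9915]]
case 0.073 [0.4538 0.0223] [0.121 0.056] ang 4.9 [[0.39100000262260437, 0.04500000178813934], [0.3959999978542328, -0.010999999940395355], [0.515999972820282, -0.0], [0.5120000243186951, 0.054999999701976776]]
[0.1411 0.0038 0.0141] [0.4274 0.0017 0.075 ] [ 0.3933 -0.0096  0.0618] [0.516  0.0538 0.088 ]
tool frame [[-0.0532 -0.0288  0.0932]
 [ 0.0345 -0.0192  0.0951]
 [ 0.0658  0.027   0.1005]]
```

{"api": "drive_tool", "payload": {
  "increments": [
    [[0.002,0,-0.03],[0,0,0],0.75],
    [[0.005,0,-0.06],[0,0,0],0.75],
    [[0.008,0,-0.09],[0,0,0],0.75],
    [[0.01,0,-0.115],[0,0,0],0.75],
    [[0.0106,0,-0.1265],[0,0,0],0.75],
    [[0.0106,0,-0.1265],[0,0,0],-1],
    [[0.0106,0,-0.1265],[0,0,0],-1],
    [[0.0106,0,-0.1265],[0,0,0],-1]
  ]
}}

```text
t: 24.85
tool_pos: [0.4591, 0.023, 0.0469]
tcp_rot: [-0.119, 3.009, 0.008]
contact_force: [0.9, -0.2, -3.8]
width: 0.0554
grasp_force: 64.1
```

{"api": "drive_tool", "payload": {
  "increments": [
    [[0,0,0],[0,0,0],-1],
    [[0,0,0.02],[0,0,0],-1],
    [[0,0,0.05],[0,0,0],-1],
    [[0,0,0.09],[0,0,0],-1],
    [[0,0,0.12],[-0.005,0.06,0],-1],
    [[0,0.0,0.14],[-0.01,0.13,0],-1],
    [[0,0.0,0.14],[-0.01,0.13,0],-1],
    [[0,0,0.14],[-0.01,0.13,0],-1]
  ]
}}

```text
t: 25.85
tool_pos: [0.4584, 0.0232, 0.185]
tcp_rot: [0.125, -3.138, -0.001]
contact_force: [-0.9, 0.2, -6.5]
width: 0.0553
grasp_force: 66.2
```

```bash
python3 -c "
from h import *
np.set_printoptions(suppress=True,precision=4)
s=robot.read_state();R=cv2.Rodrigues(s['tcp_rot'])[0];print(s['tool_pos'],s['qpos'],s['contact_force'],s['width'],R)
"
```

```text
[0.4584 0.0232 0.185 ] [-0.1181 -0.0728  1.7628  0.0006  1.4526 -1.7682] [-0.894   0.1518 -6.4709] 0.055336024892573984 [[-0.9969 -0.0792 -0.0009]
 [-0.0792  0.9969  0.0007]
 [ 0.0008  0.0007 -1.    ]]
```

{"api": "drive_tool", "payload": {
  "increments": [
    [[0.01,0.02,0],[0,0,0],-1],
    [[0.035,0.06,0],[0,0,-0.05],-1],
    [[0.07,0.115,0],[0,0,-0.1],-1],
    [[0.105,0.17,0],[0,0,-0.15],-1],
    [[0.135,0.216,0],[0,0,-0.17],-1],
    [[0.15,0.24,0],[0,0,-0.17],-1],
    [[0.157,0.251,0],[0,0,-0.17],-1],
    [[0.157,0.251,0],[0,0,-0.17],-1]
  ]
}}

```text
t: 26.85
tool_pos: [0.6155, 0.274, 0.1853]
tcp_rot: [-0.142, -3.137, -0.0]
contact_force: [-0.2, -0.4, -5.4]
width: 0.0548
grasp_force: 66.3
```

{"api": "drive_tool", "payload": {
  "increments": [
    [[0,0,-0.04],[0,0,0],-1],
    [[0,0,-0.08],[0,0,0],-1],
    [[0,0,-0.12],[0,0,0],-1],
    [[0,0,-0.145],[0,0,0],-1],
    [[0,0,-0.158],[0,0,0],-1],
    [[0,0,-0.165],[0,0,0],-1],
    [[0,0,-0.168],[0,0,0],-1],
    [[0,0,-0.168],[0,0,0],-1]
  ]
}}

```text
t: 27.85
tool_pos: [0.6161, 0.2741, 0.0189]
tcp_rot: [0.143, 3.138, 0.001]
contact_force: [-0.1, -0.7, -5.2]
width: 0.0554
grasp_force: 66.1
```

Still hanging. I lower it until the desk carries it.

{"api": "drive_tool", "payload": {
  "increments": [
    [[0,0,-0.002],[0,0,0],-1],
    [[0,0,-0.004],[0,0,0],-1],
    [[0,0,-0.005],[0,0,0],-1],
    [[0,0,-0.005],[0,0,0],-1],
    [[0,0,-0.005],[0,0,0],-1],
    [[0,0,-0.005],[0,0,0],-1],
    [[0,0,-0.005],[0,0,0],-1],
    [[0,0,-0.005],[0,0,0],-1]
  ]
}}

```text
t: 28.85
tool_pos: [0.6159, 0.274, 0.0133]
tcp_rot: [-0.143, -3.138, -0.001]
contact_force: [0.4, -0.5, -4.8]
width: 0.055
grasp_force: 66.1
```

{"api": "drive_tool", "payload": {
  "increments": [
    [[0,0,-0.001],[0,0,0],-1],
    [[0,0,-0.002],[0,0,0],-1],
    [[0,0,-0.003],[0,0,0],-1],
    [[0,0,-0.003],[0,0,0],-1],
    [[0,0,-0.003],[0,0,0],0.0],
    [[0,0,-0.003],[0,0,0],0.6],
    [[0,0,-0.003],[0,0,0],1],
    [[0,0,-0.003],[0,0,0],1]
  ]
}}

```text
t: 29.85
tool_pos: [0.616, 0.2741, 0.0103]
tcp_rot: [-0.143, -3.138, -0.001]
contact_force: [0.1, -0.8, 0.3]
width: 0.0854
grasp_force: 0.0
```

{"api": "drive_tool", "payload": {
  "increments": [
    [[0,0,0],[0,0,0],1],
    [[0,0,0.03],[0,0,0],1],
    [[0,0,0.07],[0,0,0],1],
    [[0,0,0.12],[0,0,0],1],
    [[0,0,0.17],[0,0,0],1],
    [[-0.05,0,0.22],[0,0,0],1],
    [[-0.1,0,0.22],[0,0,0],1],
    [[-0.15,0,0.22],[0,0,0],1]
  ]
}}

```text
t: 30.85
tool_pos: [0.4644, 0.274, 0.2311]
tcp_rot: [0.143, 3.138, 0.002]
contact_force: [1.0, 1.1, -0.3]
width: 0.0856
grasp_force: 0.0
```

```bash
python3 -c "
from h import *
s=robot.read_state();print(s['tool_pos'],s['contact_force'])
c=cam('top');X=world(c);yel(X,c['pixels']);c=cam('scene');yel(world(c),c['pixels']);cv2.imwrite('pics/s10.png',c['pixels'])
k=np.zeros(X.shape[:2],bool);k[165:225,285:335]=1;Q=X[k&(X[...,2]>.03)&(X[...,2]<.1)];A=np.c_[Q[:,:2],np.ones(len(Q))];print(len(Q),np.linalg.lstsq(A,Q[:,2],rcond=None)[0])
"
```

```text
[0.46437385 0.27398829 0.23108098] [ 0.96339293  1.08781616 -0.27654986]
case 0.045 [0.614  0.2726] [0.057 0.123] ang 85.5 [[0.550000011920929, 0.24899999797344208], [0.6729999780654907, 0.23899999260902405], [0.6779999732971191, 0.29600000381469727], [0.5550000071525574, 0.3059999942779541]]
case 0.045 [0.4338 0.2241] [0.057 0.122] ang 77.4 [[0.36800000071525574, 0.20999999344348907], [0.4869999885559082, 0.18299999833106995], [0.5, 0.23899999260902405], [0.3799999952316284, 0.26499998569488525]]
case 0.043 [0.4349 0.2239] [0.058 0.125] ang 76.5 [[0.367000013589859, 0.20999999344348907], [0.48899999260902405, 0.1809999942779541], [0.503000020980835, 0.2370000034570694], [0.38100001215934753, 0.2669999897480011]]
case 0.043 [0.6163 0.2727] [0.057 0.123] ang 85.1 [[0.5529999732971191, 0.25], [0.675000011920929, 0.23899999260902405], [0.6800000071525574, 0.29600000381469727], [0.5580000281333923, 0.3059999942779541]]
2855 [ 0.32975065  0.02598176 -0.12963413]
```

View pics/s10.png

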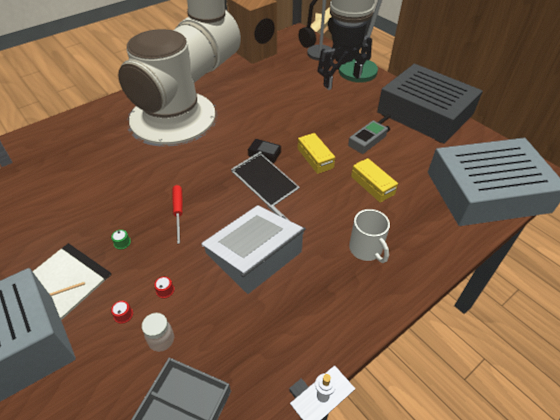

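The lid is shut at (253,235), both cases stand on the desk at (316,152) and (374,180), and the knob is inside the bin. I am handing it in.

```bash
python3 -c "
from h import *
print(robot.job_done())"
```

```text
the job is handed in; nothing more can be done
None
```

The job is handed in (no verdict came back): the knob is in the bin, the lid is shut, both battery cases stand upright on the desk, and I saw no bystander moved; about 31 s were used.

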